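Slide the saucepan onto the small ring of the hob and switch that ring on

ROBOT

A 6-joint arm with a two-finger parallel gripper is mounted at the origin on the work surface. World frame = base frame: x ahead of the robot, y to its left, z up, the work surface at z = 0. Lengths are in m, angles in rad, forces in N, time in s.
With the tool pointing down it reaches from about 0.35 to 0.775 m from the base axis. Payload 5.5 kg.
Tool frame: the origin (TCP) lies at the very end of the fingers, on their centre line; the grasp point (between the pads) lies 19 mm behind it; y points along the fingers, z is the direction in which the jaws open and shut, and the axes are right-handed (so a half turn about y gives the same grasp; the last joint's range is limited). The gripper opens to 85 mm and grips with 20 to 120 N. Pads are 22 mm wide; open, the fingers measure 114 mm over their backs; the gripper's body (76 mm by 85 mm) begins 54 mm behind the grasp point. The pads swing forward as they close: fully open they stand 13 mm farther back than shut.
Start: joints at [1.148, 0.313, 0.046, 1.304, 0, 1.431], TCP at [0.16, 0.552, 0.201] pointing down, gripper open.
Joint ranges: [-2.76, 2.76], [-0.86, 1.69], [-1.03, 1.26], [-2.2, 2.34], [-1.47, 1.5], [-3.14, 3.14]. Speed limits (rad/s): [2.57, 2.57, 3.14, 3.14, 3.14, 3.14].

INTERFACE

Orientations are given as a unit quaternion [w, x, y, z].
In Python, from workcell import env gives the robot as it stands.
- The arm moves only by the shell command python3 -m inch 'ROWS' [OPENING] [FORCE]. ROWS is JSON, a list that holds one entry, the list of rows, each a list of 4 numbers: the shift along the tool's x, y, z in mm, then the turn about the tool's y in degrees. In form: [[[tx, ty, tz, spin], ...]]. A call has 1 to 10 rows; each row is the pose to reach, as a shift and turn from the pose commanded when the call began, along the tool's axes at that moment; what a row does not reach only later rows make up. A row lasts 1/10 s, in which the tool goes at most 50 mm and 8.59 degrees, less where a joint would pass 70% of its speed; a pose out of reach is approached as far as the arm can. A call with a gripper value outside its range is refused whole. OPENING is the finger opening in mm, from 0 to 85.4, set as the call begins (- or left out, the last holds). The fingers move at their own pace and stop on an object; FORCE is the grip in N (left out, the last holds). Time passes only in rows, so rows that repeat a pose let the fingers close. It gives the time, the measured TCP pose, the force and the opening at its end, in the units of the state.
- env.get_state(): the state, without advancing time (a new reading comes with each control period).
- env.read_camera(name): name is "side" or "top" or "wrist"; returns the picture (480x640x3 uint8, blue, green, red); there is no depth.
- env.camera_model(name): a dict with "fx", "fy", "cx", "cy" (pixels), "R" (3x3) and "t" (3): a world point X has camera coordinates R X + t; the wrist camera has in their place "mount" (4x4, takes a point from camera to tool coordinates, whose origin is the TCP and whose axes are the tool frame's). Camera axes: x right, y down, z forward; pixel columns grow to the right and rows downward; lengths in m; the calibration is good to about 2 mm. The wrist camera is an equidistant fisheye: a pixel r from the principal point sees the ray r / f radians off the axis. A picture is of the moment at which its call begins: read the wrist's pose just before it. camera_model takes no time and is no camera call.
- env.hand_in(): hands the job in, once; it reports no verdict.
The state is a dict: "clock": time; "joint_pos": joint angles; "qvel": joint speeds; "tau": joint torques, N m; "tcp_pos": TCP position; "orientation": TCP orientation; "wrist_force": force on the tool from outside, world axes, zero at the start; "ft_torque": the same for the moment, N m; "finger_gap": finger opening in m.
Only numpy, scipy, OpenCV 4.12 (cv2) and the standard library are available. Lean on these libraries where they do the work, as an engineer would, in place of code of your own. Each camera call takes 0.05 s, during which the arm holds its last target.

TASK

The small lidded saucepan has been left on the large ring of the hob with its handle sticking out over the front. Gently push it along the glass with your fingers, never gripping or lifting it and leaving its lid alone, until its base stands centred inside the small ring and its handle points straight out to the side, parallel to the front edge of the hob and away from the large ring. Then press the button in front of the small ring, and only that one, and leave everything else where it stands.

Things in the scene. Friction and masses are not known exactly. Their poses are not given: they have to be found in the camera images.
- hob: Portable two-zone induction hob, 360 deep (x), 600 wide (y), fixed; black glass top 60 above its origin (centre of its underside, on the counter). Axes: x to its back, away from the robot, y to its left, z up. A 76 deep control strip lies along its front edge. The rings' centres are 20 behind the hob's centre and 145 to its left and right; which ring is on which side varies. All sizes in mm.
- ring_small: Small ring, a thin pale circle 170 mm in diameter printed on the glass with a small cross at its centre. Origin at its centre, on the glass; axes parallel to the hob's. Flat, nothing to catch on.
- ring_large: Large ring, the same but 220 mm in diameter. The pan starts on it, up to about 50 mm off its centre.
- pan: Round steel saucepan, 140 mm outer diameter, 70 mm high. Origin at the centre of its flat underside; x points along its handle, z up. Straight steel bar handle, 22 wide, 16 thick, from 90 to 220 mm from the pan's axis, mid-height 56 above the base. 0.6 to 0.95 kg with lid, friction on the glass about 0.6; a push across the handle's end turns it almost on the spot. At first the handle points to the front within 30 degrees.
- handle_end (a point): Middle of the free end of the pan's handle, 220 mm from the pan's axis and 56 mm above its base.
- lid: Loose steel lid lying on the pan, 143 mm in diameter; origin at its centre in the plane of the pan's rim, 70 mm above the pan's base. Flat edge 4 mm thick; a black knob 28 mm wide in the middle reaches 28 mm above the rim. A lip inside the rim keeps it from sliding off. Leave it alone.
- key_left (a joint): Travel of the left button, m: 0 up, 0.004 fully down. A spring brings it back; it starts down at about 1.2 N and is fully down at 4 N.
- key_right (a joint): Travel of the right button, the same.
- key_left_top (a point): Centre of the top of the left button, which switches the ring on the hob's left (+y) half: a round steel key 26 mm in diameter on the control strip, straight in front of that ring, 165 mm from the ring's centre; its top stands 6 mm above the glass.
- key_right_top (a point): The same for the right button, which switches the ring on the right (-y) half.
- salt: White ceramic salt shaker, 42 mm wide, 81 mm high, standing on the glass at the hob's rear edge, a little right of its middle. Origin at the centre of its underside. Bystander.
- pepper: Steel-topped glass pepper mill, 40 mm wide, 95 mm high, standing on the glass at the hob's rear edge, a little left of its middle. Bystander.
- spatula: Wooden spatula, 280 mm long, lying on the counter to the right of the hob and nearer the robot. Bystander.
- mug: White mug, 80 mm wide, 92 mm high, on the counter left of the hob. Bystander.
- bowl: Blue bowl, 124 mm wide, 55 mm high, on the counter left of the hob. Bystander.
- teaspoon: Steel teaspoon, 150 mm long, lying on the counter to the left. Bystander.
- sugar: Glass sugar jar, 80 mm wide, 115 mm high, on the counter right of the hob. Bystander.
- tin: Plain metal tin, 72 mm wide, 75 mm high, on the counter right of the hob. Bystander.
Mind the look-alikes: they are no part of the job. Leave any blue or orange look-alike of the lid alone.

How it is judged:
On the way, in this order (a step that is already met when the one before it is completed fails the run):
1. the pan stands centred inside the small ring, its handle pointing straight out to the side (horizontal distance between pan and ring_small below 0.015 m and angle between the x axis of pan and the y axis of hob, either way round below 0.3 rad and horizontal distance between handle_end and ring_large above 0.42 m and z of pan in the frame of hob below 0.064 m and angle between pan's own z axis and vertical below 0.05 rad and linear speed of pan below 0.01 m/s), for 0.3 s.
2. the button in front of the small ring is pressed (((y of ring_small in the frame of hob above 0 m and value of joint key_left above 0.003 m) or (y of ring_small in the frame of hob below 0 m and value of joint key_right above 0.003 m))), for 0.05 s.
At the end, for the whole second after the job is handed in: The pan stands flat and still, lid on, centred on the small ring within 15 mm; its handle is within 17 degrees of parallel to the hob's front edge, pointing away from the large ring; the small ring's button was pressed after the pan was in place, and both buttons are up (all of step 1 and distance between lid and pan below 0.076 m and value of joint each of key_left, key_right below 0.001 m); the robot touches nothing.
It fails at once if the pan is lifted or tipped (z of pan in the frame of hob above 0.07 m or z of pan in the frame of hob below 0.05 m or angle between pan's own z axis and vertical above 0.12 rad).
It fails at once if the pan is gripped or shoved hard (over 30 N) (contact force between the fingers and pan above 30 N).
It fails at once if the lid is handled or knocked off its seat (contact force between the fingers and lid above 5 N or z of lid in the frame of pan above 0.078 m or horizontal distance between lid and pan above 0.012 m).
It fails at once if the button of the other ring is pressed ((y of ring_small in the frame of hob above 0 m and value of joint key_right above 0.002 m) or (y of ring_small in the frame of hob below 0 m and value of joint key_left above 0.002 m)).
It fails at once if something else on the hob or counter is pushed away (distance of any of salt, pepper, spatula, mug, sugar, bowl, tin, teaspoon from where it was at the start of the episode above 0.02 m).
It also fails if it takes over 72 s, if anything falls off the work surface, if the arm or the gripper's body presses on something with over 40 N, if the wrist force passes 120 N, or if a joint passes its speed limit or range.

## Working session

There is one attempt and no reset: what is moved stays moved. The work goes in short steps, Python scripts to look and compute and a shell command to move; the robot and the scene stay as the last step left them, time stands still between calls to the robot, and variables do not carry over. Pictures are saved under pics/ and viewed, and the job is handed in when it is done.

```bash
ls; mkdir -p pics; python3 - <<'E'
from workcell import env
import cv2,json
s=env.get_state()
for k,v in s.items(): print(k,v)
for n in ["top","side","wrist"]:
    print(n,env.camera_model(n))
for n in ["top","side"]:
    cv2.imwrite(f"pics/{n}0.png",env.read_camera(n))
E
```

```text
pics
clock 0.0
joint_pos [ 1.14839714e+00  3.14015309e-01  4.49593868e-02  1.30359722e+00
 -1.83332365e-05  1.43119843e+00]
qvel [-0.00013502 -0.00072868 -0.00110456  0.00110515  0.0003317   0.00029485]
tau [ 6.92883750e-04 -4.80627573e+01  2.98530918e+01  1.91696885e-02
  5.71947942e-05 -4.53784637e-06]
tcp_pos [0.16022716 0.55162444 0.19979243]
orientation [-0.69941672  0.70068179 -0.09982828  0.09947663]
wrist_force [0.60046049 0.8687898  0.39189776]
ft_torque [-0.01942557 -0.02292535 -0.01004323]
finger_gap 0.08564988099585767
top {'fx': 467.8311766725746, 'fy': 467.8311766725746, 'cx': 319.86592905628083, 'cy': 245.7277479167372, 'R': array([[-2.32209834e-02, -9.99722308e-01, -4.01162771e-03],
       [-9.81209241e-01,  2.35594243e-02, -1.91502948e-01],
       [ 1.91544281e-01, -5.10640589e-04, -9.81483840e-01]]), 't': array([0.01308393, 0.54635411, 1.27632485])}
side {'fx': 483.57071349511386, 'fy': 483.57071349511386, 'cx': 324.9696291157663, 'cy': 254.1911124524157, 'R': array([[ 0.94945512, -0.31365353, -0.01250769],
       [-0.25098667, -0.73462072, -0.63034759],
       [ 0.18852233,  0.60162601, -0.77621226]]), 't': array([-0.51143985,  0.18520578,  1.54205041])}
wrist {'fx': 371.64829954431775, 'fy': 371.64829954431775, 'cx': 313.50615348910776, 'cy': 240.8107536417712, 'mount': array([[-3.86933408e-04,  9.64868199e-01,  2.62734103e-01,
        -6.60623624e-02],
       [ 1.74144518e-04, -2.62734054e-01,  9.64868274e-01,
        -1.73591694e-01],
       [ 9.99999910e-01,  4.19093473e-04, -6.63659245e-05,
         1.33014254e-03],
       [ 0.00000000e+00,  0.00000000e+00,  0.00000000e+00,
         1.00000000e+00]])}
```

View pics/top0.png

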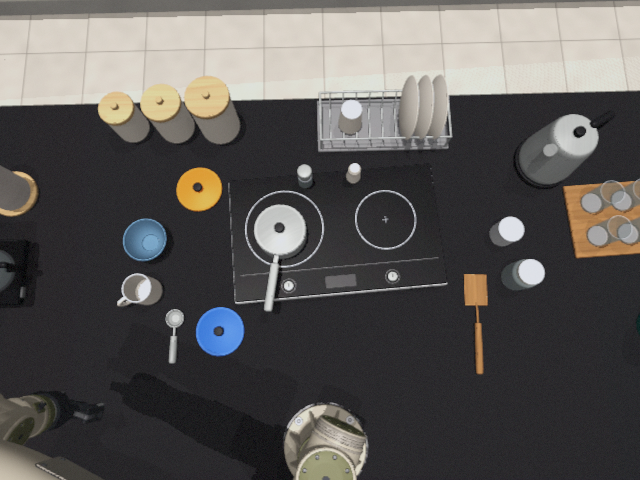

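View pics/side0.png

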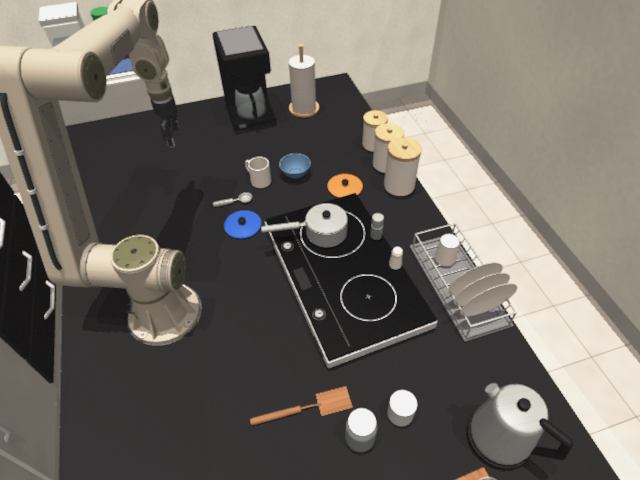

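```bash
cat > h.py <<'E'
import numpy as np, cv2
from workcell import env
from scipy.spatial.transform import Rotation as Rn
def ray(n,u,v):
    m=env.camera_model(n); d=np.array([(u-m['cx'])/m['fx'],(v-m['cy'])/m['fy'],1.])
    R=m['R']; return -R.T@m['t'], R.T@d
def plane(n,u,v,z):
    o,d=ray(n,u,v); return o+d*(z-o[2])/d[2]
def proj(n,X):
    m=env.camera_model(n); c=m['R']@np.asarray(X,float)+m['t']; return np.array([m['fx']*c[0]/c[2]+m['cx'],m['fy']*c[1]/c[2]+m['cy']])
def tool():
    s=env.get_state(); w,x,y,z=s['orientation']; return s['tcp_pos'],Rn.from_quat([x,y,z,w]).as_matrix(),s
E
python3 - <<'E'
from h import *
import cv2
p,R,s=tool(); print(R.round(3))
for n in ['top','side']:
    im=cv2.imread(f'pics/{n}0.png')
    b=(165,150,300,170) if n=='top' else (225,190,220,190)
    x,y,w,h=b; c=im[y:y+h,x:x+w] if n=='side' else im[150:320,215:460]
    cv2.imwrite(f'pics/{n}0c.png',cv2.resize(c,None,fx=3,fy=3,interpolation=cv2.INTER_CUBIC))
E
```

```text
[[ 0.96  -0.001  0.279]
 [-0.279 -0.001  0.96 ]
 [-0.    -1.    -0.002]]
```

View pics/top0c.png

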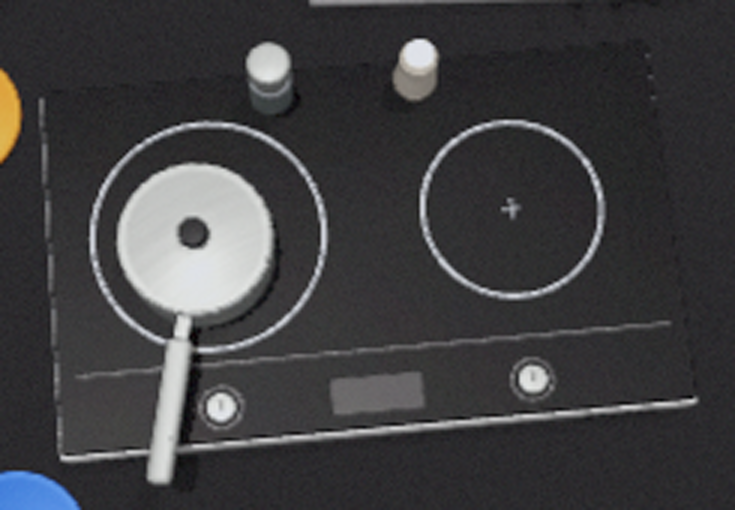

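View pics/side0c.png

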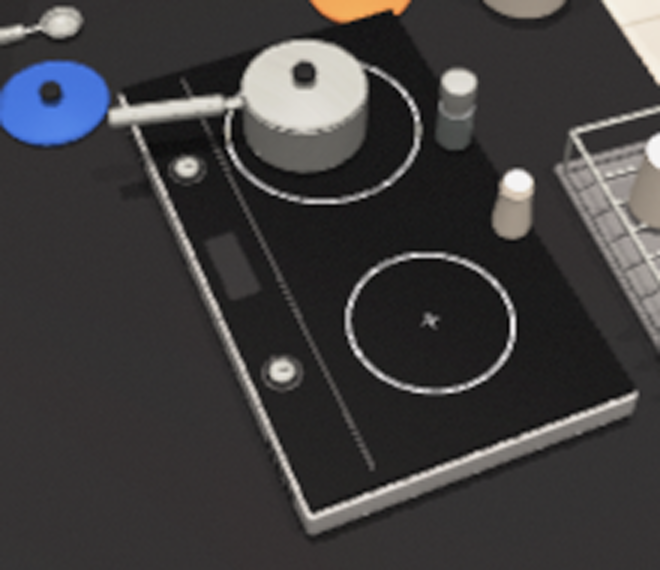

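The large ring, with the pan on it, is on the hob's left. The small ring is on the right, with its cross at top px (385,220), and its key is the right one at top px (393,276). These could be confused with my targets:
- **Pan/lid:** steel pan with its lid at top px (279,228); blue lid at (220,331) and orange lid at (199,189) are the look-alikes.
- **Buttons:** left key at (289,286), right key at (393,276).

I choose the steel pan and the right key.

```bash
cat >> h.py <<'E'
def T(c): return 215+c[0]/3,150+c[1]/3
def S(c): return 225+c[0]/3,190+c[1]/3
E
python3 - <<'E'
from h import *
def two(n,t,s,z):
    a=plane('top',*T(t),z); b=plane('side',*S(s),z)
    o1,d1=ray('top',*T(t)); o2,d2=ray('side',*S(s))
    A=np.stack([d1,-d2],1); k=np.linalg.lstsq(A,o2-o1,rcond=None)[0]
    m=(o1+d1*k[0]+o2+d2*k[1])/2
    print(n,a[:2].round(4),b[:2].round(4),'tri',m.round(4)); return (a+b)/2
sm=two('small',(511,209),(430,321),.06)
kr=two('keyR',(533,378),(282,371),.066)
kl=two('keyL',(221,406),(187,167),.066)
kn=two('knob',(192,231),(304,71),.158)
he=two('hend',(158,480),(114,116),.116)
c1=two('corner fl',(62,459),(121,95),.06)
c2=two('corner fr',(696,402),(311,516),.06)
two('pepper',(270,95),(455,140),.075)
two('salt',(416,90),(512,228),.07)
d=kl-kr; print('key dist',np.linalg.norm(d),'yaw',np.degrees(np.arctan2(-d[0],d[1])))
d=c1-c2; print('w',np.linalg.norm(d),'yaw',np.degrees(np.arctan2(-d[0],d[1])))
print('sm-kr',np.linalg.norm((sm-kr)[:2]),np.degrees(np.arctan2((sm-kr)[1],(sm-kr)[0])))
d=he-kn;print('handle',np.linalg.norm(d[:2]),np.degrees(np.arctan2(d[1],d[0])))
E
```

```text
small [ 0.6164 -0.1884] [ 0.6178 -0.1909] tri [ 0.618  -0.189   0.0568]
keyR [ 0.4535 -0.1998] [ 0.4536 -0.203 ] tri [ 0.4542 -0.2005  0.0619]
keyL [0.4344 0.0891] [0.4348 0.0859] tri [0.4351 0.0894 0.0619]
knob [0.5788 0.1067] [0.5785 0.1001] tri [0.5808 0.1074 0.1501]
hend [0.365  0.1417] [0.3701 0.1416] tri [0.3675 0.1415 0.1161]
corner fl [0.3896 0.2364] [0.3918 0.2227] tri [0.3924 0.2396 0.0421]
corner fr [ 0.4283 -0.3504] [ 0.4316 -0.3597] tri [ 0.4315 -0.3539  0.0478]
pepper [0.7305 0.0385] [0.7298 0.019 ] tri [0.7396 0.0392 0.0492]
salt [ 0.7338 -0.1017] [ 0.7423 -0.1134] tri [ 0.7438 -0.1034  0.0543]
key dist 0.2895308902545772 yaw 3.75850433617217
w 0.5859095040482188 yaw 3.8431328991640794
sm-kr 0.1639863629027765 4.1101230258974635
handle 0.21455371522809816 169.72952252125827
```

```bash
cat >> h.py <<'E'
def plan(P,jaw=None):
    p,R,s=tool(); d=R.T@(np.asarray(P)-p)*1000
    cur=np.degrees(np.arctan2(R[1,2],R[0,2])); sp=0
    if jaw is not None: sp=-((jaw-cur+180)%360-180)   # tool y down: + = clockwise from above
    print('t=%.1f pos %s jaw %.1f F %s gap %.3f'%(s['clock'],p.round(4),cur,np.round(s['wrist_force'],1),s['finger_gap']),'j1,j6',np.degrees(s['joint_pos'][[0,5]]).round(1))
    print('ROW',d.round(1),round(sp,1))
E
python3 - <<'E'
from h import *
for c,z in [((183,325),.118),((178,345),.122),((170,405),.122),((161,470),.122),((195,240),.134)]:
    print(c,plane('top',*T(c),z).round(4))
plan([.4265,.132,.2],30)
E
```

```text
(183, 325) [0.5021 0.1188 0.118 ]
(178, 345) [0.4835 0.123  0.122 ]
(170, 405) [0.4301 0.1303 0.122 ]
(161, 470) [0.3733 0.1384 0.122 ]
(195, 240) [0.5762 0.1062 0.134 ]
t=0.1 pos [0.1603 0.5517 0.1999] jaw 73.8 F [-0.4 -0.5  0.1] gap 0.085 j1,j6 [65.8 82. ]
ROW [ 372.8    0.4 -328.7] 43.8
```

```bash
python3 -m inch '[[[40,0,-33,0],[80,0,-66,8],[120,0,-99,16],[160,0,-132,24],[200,0,-165,32],[240,0,-198,42],[280,0,-231,42],[320,0,-264,42],[350,0,-297,42],[372,0,-331,42]]]' 85 20; python3 - <<'E'
from h import *
plan([.4247,.130,.13],31.5)
E
```

```text
clock: 1.1
tcp_pos: [0.4264, 0.1287, 0.2004]
orientation: [0.618, -0.618, 0.344, -0.344]
wrist_force: [0.8, -0.5, 0.3]
finger_gap: 0.085
t=1.1 pos [0.4264 0.1287 0.2004] jaw 31.8 F [ 0.8 -0.5  0.3] gap 0.085 j1,j6 [ 6.4 64.6]
ROW [-2.1 70.4 -0.8] 0.3
```

```bash
python3 -m inch '[[[-1,25,0,0],[-2,45,0,0],[-2,60,0,0],[-2,60,0,0]]]'; python3 - <<'E'
from h import *
plan([.4247,.130,.085],31.5)
w=env.read_camera('wrist'); t=env.read_camera('top')
c=cv2.resize(t[150:330,215:460],None,fx=2,fy=2)
o=np.zeros((480,640+160,3),np.uint8); o[:, :480]=w[:,80:560]; o[:270,480:800]=cv2.resize(t[170:330,215:405],(320,270))
cv2.imwrite('pics/a1.png',o)
E
```

```text
clock: 1.5
tcp_pos: [0.4223, 0.1316, 0.1385]
orientation: [-0.617, 0.619, -0.346, 0.343]
wrist_force: [0.1, 1.0, -0.4]
finger_gap: 0.085
t=1.5 pos [0.4223 0.1316 0.1385] jaw 31.8 F [ 0.1  1.  -0.4] gap 0.085 j1,j6 [ 6.9 65.1]
ROW [ 2.8 53.5  1.4] 0.3
```

View pics/a1.png

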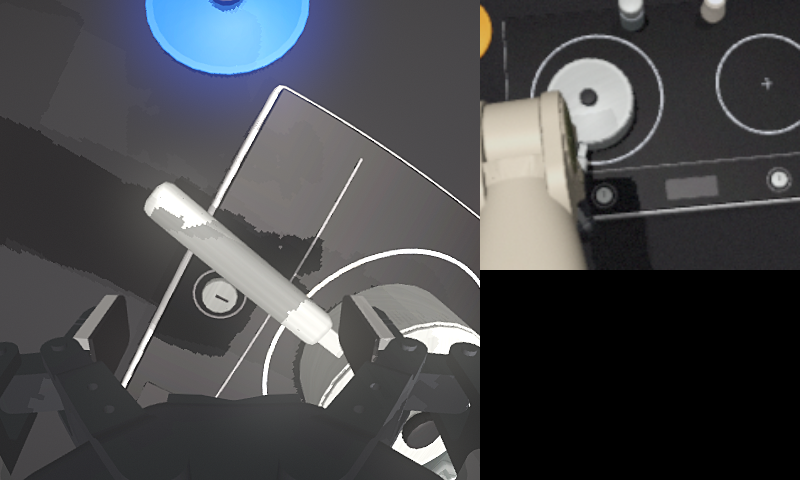

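```bash
cat >> h.py <<'E'
def wray(u,v,p,R):
    m=env.camera_model('wrist'); x=(u-m['cx'])/m['fx']; y=(v-m['cy'])/m['fy']; r=np.hypot(x,y)
    d=np.array([np.sin(r)*x/r,np.sin(r)*y/r,np.cos(r)]); M=m['mount']
    return p+R@M[:3,3], R@M[:3,:3]@d
def wplane(u,v,z,p=None,R=None):
    if p is None: p,R,_=tool()
    o,d=wray(u,v,p,R); return o+d*(z-o[2])/d[2]
E
python3 - <<'E'
from h import *
for n,u,v,z in [('keyL',300,296,.066),('end',240,198,.116),('root',402,332,.116),('end top',248,192,.124),('corner',362,88,.06),('corner?',0,0,0)][:5]:
    print(n,wplane(u,v,z).round(4))
E
```

```text
keyL [0.4388 0.0918 0.066 ]
end [0.3713 0.1434 0.116 ]
root [0.4954 0.1232 0.116 ]
end top [0.3741 0.1502 0.124 ]
corner [0.3975 0.2392 0.06  ]
```

```bash
python3 -m inch '[[[2,20,1,0],[3,40,1,0],[3,53,1,0],[3,53,1,0]]]'; python3 - <<'E'
from h import *
plan([.4247,.130,.085],24.5)
w=env.read_camera('wrist'); t=env.read_camera('side')
o=np.zeros((480,800,3),np.uint8); o[:, :480]=w[:,80:560]; o[:270,480:800]=cv2.resize(t[150:320,220:420],(320,270))
cv2.imwrite('pics/a2.png',o)
E
```

```text
clock: 2.0
tcp_pos: [0.426, 0.1304, 0.0872]
orientation: [-0.618, 0.618, -0.344, 0.343]
wrist_force: [-1.3, 1.5, 1.0]
finger_gap: 0.0848
t=2.0 pos [0.426  0.1304 0.0872] jaw 31.8 F [-1.3  1.5  1. ] gap 0.085 j1,j6 [ 6.7 64.8]
ROW [-0.4  2.2 -1.3] 7.3
```

View pics/a2.png

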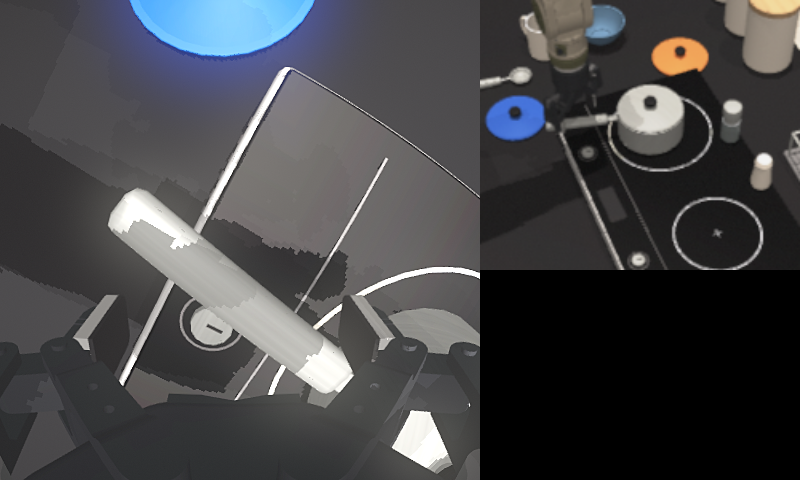

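```bash
python3 -m inch '[[[0,1,0,5],[3.6,2,-1.8,5],[7,2,-3.5,5],[12.6,2,-6,5],[19.8,2,-9.7,5],[28.8,2,-14,5],[39.6,2,-19,5],[50,2,-24.5,5],[61,2,-30,5],[72,2,-35,5]]]'; cat > look.py <<'E'
import sys
from h import *
plan([float(a) for a in sys.argv[2:5]],float(sys.argv[5])) if len(sys.argv)>2 else plan([.6,0,.1])
w=env.read_camera('wrist'); t=env.read_camera('top'); s=env.read_camera('side')
o=np.zeros((480,800,3),np.uint8); o[:360,:420]=cv2.resize(w[:,40:600],(420,360)); o[:252,420:]=cv2.resize(t[150:330,215:490],(380,252)); o[252:,420:]=cv2.resize(s[170:400,220:600],(380,228))
for n,i in zip('wts',(w,t,s)): cv2.imwrite(f'/tmp/{n}.png',i)
cv2.imwrite(f'pics/{sys.argv[1]}.png',o)
E
python3 look.py a3
```

```text
clock: 3.1
tcp_pos: [0.4349, 0.0494, 0.0857]
orientation: [0.602, -0.602, 0.371, -0.371]
wrist_force: [0.2, 0.3, -0.0]
finger_gap: 0.0853
t=3.1 pos [0.4349 0.0494 0.0857] jaw 26.8 F [ 0.2  0.3 -0. ] gap 0.085 j1,j6 [-4.1 59.2]
ROW [118.4 -14.3 125.1] 0
```

View pics/a3.png

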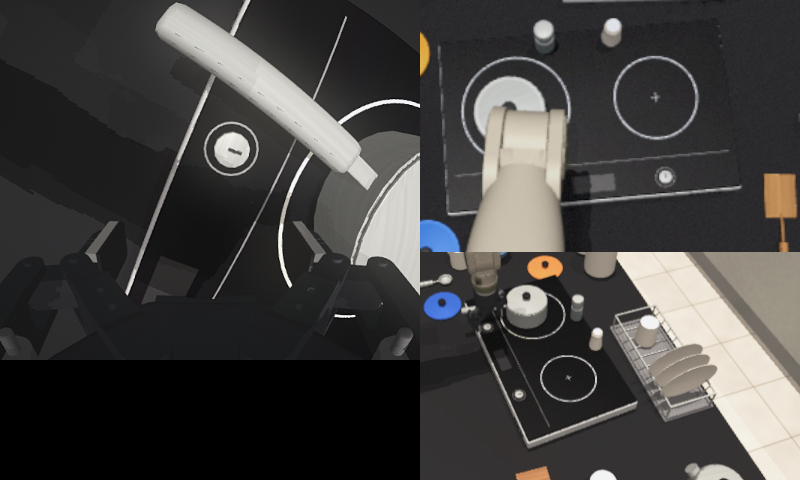

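```bash
python3 - <<'E'
from h import *
for n,u,v,z in [('keyL',40+231*1.333,150*1.333,.066),('end',40+165*1.333,28*1.333,.116),('root',40+352*1.333,162*1.333,.116)]:
    print(n,wplane(u,v,z).round(4))
cv2.imwrite('pics/a3w.png',cv2.imread('/tmp/w.png'))
E
```

```text
keyL [0.4358 0.0913 0.066 ]
end [0.3687 0.1385 0.116 ]
root [0.4942 0.1235 0.116 ]
```

View pics/a3w.png

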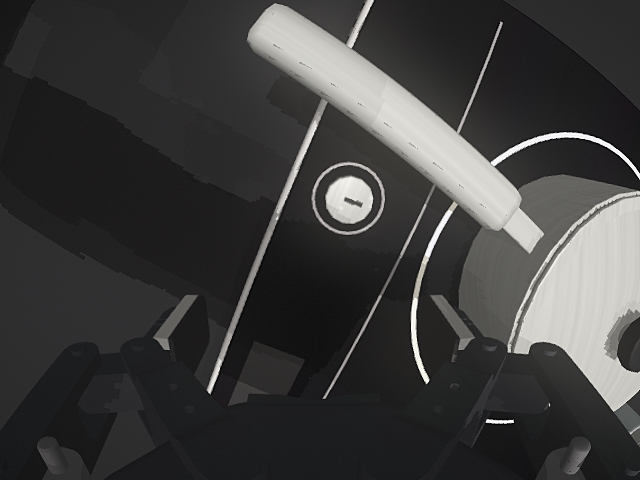

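```bash
python3 - <<'E'
from h import *
m=env.camera_model('wrist'); Mi=np.linalg.inv(m['mount'])
for y in (0,-13,-30):
  for x in (-11,11):
    for z in (42.5,57):
      c=Mi@np.array([x/1e3,y/1e3,z/1e3,1]); c=c[:3]; r=np.arctan2(np.hypot(c[0],c[1]),c[2]); k=r/np.hypot(c[0],c[1])*m['fx']
      print(x,y,z,(c[0]*k+m['cx']).round(),(c[1]*k+m['cy']).round())
E
```

```text
-11 0 42.5 396.0 258.0
-11 0 57 424.0 258.0
11 0 42.5 393.0 298.0
11 0 57 420.0 298.0
-11 -13 42.5 402.0 267.0
-11 -13 57 431.0 266.0
11 -13 42.5 398.0 309.0
11 -13 57 427.0 308.0
-11 -30 42.5 411.0 280.0
-11 -30 57 443.0 279.0
11 -30 42.5 406.0 325.0
11 -30 57 437.0 324.0
```

```bash
python3 - <<'E'
from h import *
im=cv2.imread('/tmp/s.png'); p,R,s=tool(); print(p, proj('side',p),proj('side',p+[0,0,.04]))
u,v=proj('side',p).astype(int); x0,y0=u-60,v-70
c=cv2.resize(im[y0:y0+100,x0:x0+130],None,fx=6,fy=6,interpolation=cv2.INTER_CUBIC)
c=cv2.convertScaleAbs(c,alpha=2.0,beta=10)
q=((proj('side',p)-[x0,y0])*6).astype(int); cv2.drawMarker(c,tuple(int(a) for a in q),(0,0,255),0,20,2)
for sg in (1,-1):
  for y in (-13,-45):
    q=((proj('side',p+R@np.array([0,y/1e3,sg*.0425]))-[x0,y0])*6).astype(int); cv2.drawMarker(c,tuple(int(a) for a in q),(0,255,0) if y==-13 else (255,255,0),0,16,2)
cv2.imwrite('pics/a3s.png',c)
E
```

```text
[0.43506799 0.04971814 0.08568993] [289.92997269 249.76535722] [289.0755359  241.84325547]
```

View pics/a3s.png

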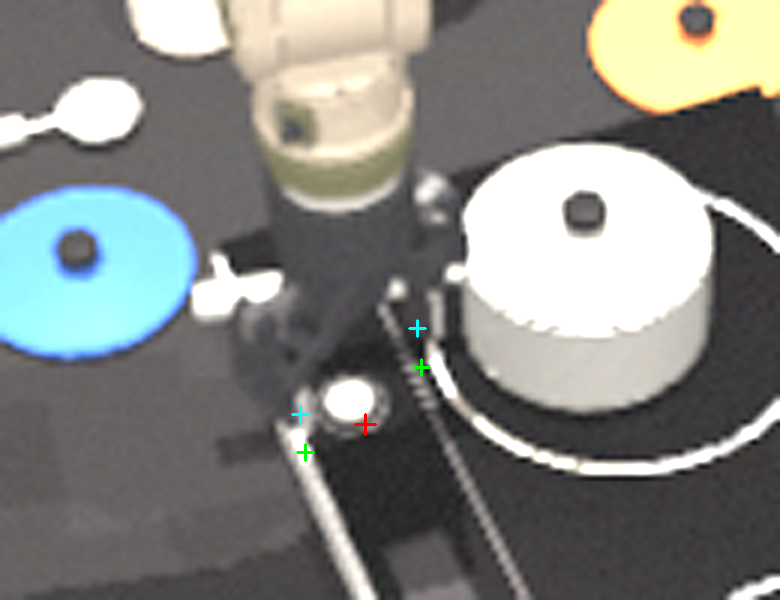

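```bash
python3 - <<'E'
from h import *
p,R,s=tool(); u,v=proj('side',p).astype(int); x0,y0=u-60,v-70
m=env.camera_model('wrist'); Mi=np.linalg.inv(m['mount'])
for y in (-13,-25,-35,-45,-55):
  for x in (-11,):
    for z in (42.5,50,-42.5,-50):
      c=Mi@np.array([x/1e3,y/1e3,z/1e3,1]); c=c[:3]; r=np.arctan2(np.hypot(c[0],c[1]),c[2]); k=r/np.hypot(c[0],c[1])*m['fx']
      print((x,y,z),'wrist',(c[0]*k+m['cx']).round(),(c[1]*k+m['cy']).round(),'sidecrop',((proj('side',p+R@np.array([x,y,z])/1e3)-[x0,y0])*6).round())
E
```

```text
(-11, -13, 42.5) wrist 402.0 267.0 sidecrop [407. 356.]
(-11, -13, 50) wrist 417.0 266.0 sidecrop [417. 349.]
(-11, -13, -42.5) wrist 220.0 266.0 sidecrop [292. 442.]
(-11, -13, -50) wrist 205.0 266.0 sidecrop [281. 449.]
(-11, -25, 42.5) wrist 408.0 276.0 sidecrop [406. 342.]
(-11, -25, 50) wrist 424.0 275.0 sidecrop [416. 335.]
(-11, -25, -42.5) wrist 214.0 275.0 sidecrop [290. 427.]
(-11, -25, -50) wrist 197.0 275.0 sidecrop [279. 435.]
(-11, -35, 42.5) wrist 414.0 284.0 sidecrop [405. 330.]
(-11, -35, 50) wrist 431.0 284.0 sidecrop [415. 323.]
(-11, -35, -42.5) wrist 208.0 284.0 sidecrop [288. 415.]
(-11, -35, -50) wrist 191.0 283.0 sidecrop [278. 423.]
(-11, -45, 42.5) wrist 420.0 294.0 sidecrop [404. 318.]
(-11, -45, 50) wrist 438.0 293.0 sidecrop [414. 310.]
(-11, -45, -42.5) wrist 201.0 293.0 sidecrop [287. 403.]
(-11, -45, -50) wrist 183.0 293.0 sidecrop [276. 411.]
(-11, -55, 42.5) wrist 427.0 304.0 sidecrop [403. 306.]
(-11, -55, 50) wrist 446.0 304.0 sidecrop [413. 298.]
(-11, -55, -42.5) wrist 193.0 304.0 sidecrop [285. 391.]
(-11, -55, -50) wrist 175.0 303.0 sidecrop [274. 399.]
```

```bash
python3 - <<'E'
from h import *
plan([.4247,.130,.105],31.5)
E
```

```text
t=3.2 pos [0.4351 0.0497 0.0857] jaw 26.7 F [-0.3  0.5 -0. ] gap 0.085 j1,j6 [-4.  59.3]
ROW [-76.4 -19.3  26.8] -4.8
```

```bash
python3 -m inch '[[[0,-20,0,0],[-20,-20,7,-5],[-50,-20,17,-5],[-76,-20,27,-5],[-76,-20,27,-5],[-76,0,27,-5],[-76,12,27,-5],[-76,20,27,-5],[-76,26,27,-5],[-76,26,27,-5]]]'; python3 look.py b1 .4247 .13 .056 26.5;  python3 - <<'E'
from h import *
im=cv2.imread('/tmp/s.png'); p,R,s=tool(); u,v=proj('side',p).astype(int); x0,y0=u-60,v-70
c=cv2.resize(im[y0:y0+100,x0:x0+130],None,fx=6,fy=6,interpolation=cv2.INTER_CUBIC)
cv2.imwrite('pics/b1s.png',cv2.convertScaleAbs(c,alpha=2.0,beta=10))
E
```

```text
clock: 4.25
tcp_pos: [0.4243, 0.1303, 0.0591]
orientation: [-0.618, 0.618, -0.344, 0.344]
wrist_force: [0.8, -0.5, -0.2]
finger_gap: 0.085
t=4.2 pos [0.4243 0.1303 0.0591] jaw 31.8 F [ 0.8 -0.5 -0.2] gap 0.085 j1,j6 [ 6.7 64.9]
ROW [0.5 3.1 0.2] 5.3
```

View pics/b1.png

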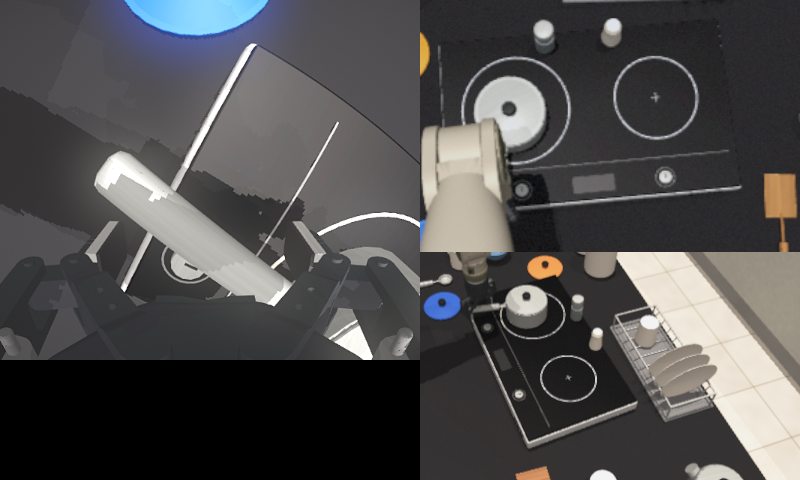

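View pics/b1s.png

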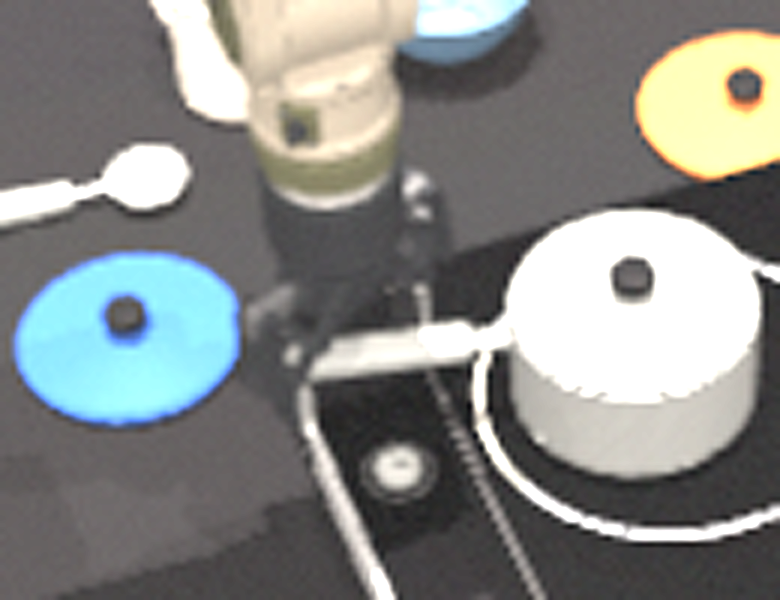

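```bash
python3 -m inch '[[[0,1,0,5],[3.6,1,-1.8,5],[7,1,-3.5,5],[10,1,-5,5],[13,1,-6.5,5],[17,1,-8.5,5],[22,1,-11,5],[27,1,-13,5],[32,1,-15.5,5],[36,1,-17.5,5]]]'; python3 look.py b2 .4287 .09 .058 26.5
```

```text
clock: 5.4
tcp_pos: [0.429, 0.0904, 0.0587]
orientation: [0.602, -0.602, 0.37, -0.37]
wrist_force: [-0.2, 3.3, 0.6]
finger_gap: 0.085
t=5.4 pos [0.429  0.0904 0.0587] jaw 26.8 F [-0.2  3.3  0.6] gap 0.085 j1,j6 [ 1.4 64.6]
ROW [ 0.2  0.7 -0.4] 0.3
```

View pics/b2.png

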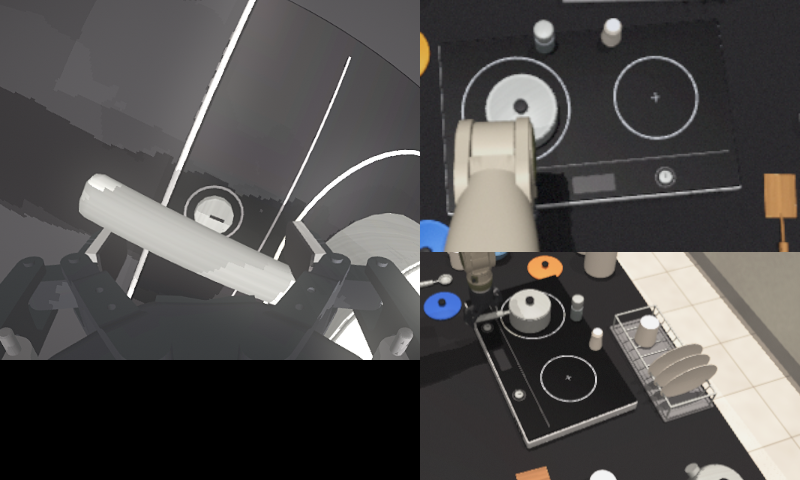

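```bash
cat > pan.py <<'E'
from h import *
def knob(img,lo=60):
    # dark blob surrounded by bright steel lid, top camera
    g=cv2.cvtColor(img,cv2.COLOR_BGR2GRAY); hsv=cv2.cvtColor(img,cv2.COLOR_BGR2HSV)
    d=((g<80)).astype(np.uint8); n,l,st,ce=cv2.connectedComponentsWithStats(d)
    for i in range(1,n):
        if 20<st[i,4]<160 and st[i,2]<16 and st[i,3]<16:
            x,y=ce[i]
            r=[g[int(round(y+9*np.sin(a))),int(round(x+9*np.cos(a)))] for a in np.arange(0,6.28,.4)] if 150<y<330 and 215<x<480 else [0]
            sat=[hsv[int(round(y+9*np.sin(a))),int(round(x+9*np.cos(a))),1] for a in np.arange(0,6.28,.4)] if len(r)>1 else [255]
            if np.median(r)>130 and np.median(sat)<60: print('knob px',ce[i].round(1),'area',st[i,4],'world',plane('top',x,y,.155).round(4))
knob(cv2.imread('/tmp/t.png')); knob(cv2.imread('pics/top0.png'))
E
python3 pan.py; python3 - <<'E'
from h import *
f=lambda a,b:(40+a*1.333,b*1.333)
e=wplane(*f(92,196),.118); r=wplane(*f(283,283),.118); print(e,r, np.degrees(np.arctan2(*(e-r)[1::-1])),np.linalg.norm(e-r)); u=(r-e)/np.linalg.norm(e-r); print('centre',e+.22*u)
E
```

```text
knob px [287.5 225.6] area 68 world [0.5829 0.0845 0.155 ]
knob px [279.1 227.2] area 70 world [0.5789 0.1067 0.155 ]
[0.37098354 0.09301974 0.118     ] [0.47413297 0.09220428 0.118     ] 179.54705106556 0.10315265690752055
centre [0.59097667 0.09128056 0.118     ]
```

```bash
python3 -m inch '[[[10,0,-4,0],[24,0,-10,0],[39,0,-16,-1],[54,0,-22.5,-2],[69,0,-29,-3],[84,0,-35,-4],[99,0,-41,-5],[114,0,-48,-6],[129,0,-54,-7],[141,0,-59,-8]]]'; python3 look.py b3 .452 -.238 .058 48.8; python3 pan.py|head -1
```

```text
clock: 6.55
tcp_pos: [0.4395, -0.0622, 0.0587]
orientation: [0.627, -0.627, 0.328, -0.327]
wrist_force: [-0.5, 4.9, 1.5]
finger_gap: 0.0849
t=6.5 pos [ 0.4395 -0.0622  0.0587] jaw 34.9 F [-0.5  4.9  1.5] gap 0.085 j1,j6 [-18.5  36.7]
ROW [151.4   0.5 -90.2] -13.9
knob px [336.2 219.9] area 45 world [ 0.5952 -0.0446  0.155 ]
```

View pics/b3.png

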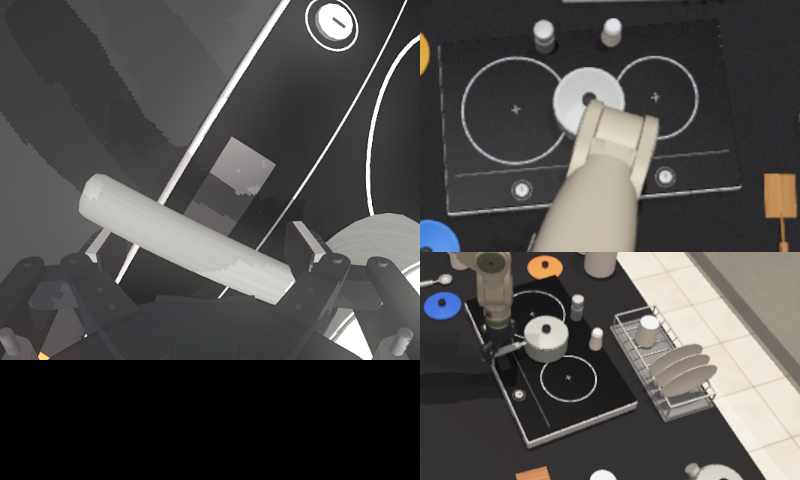

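```bash
python3 -m inch '[[[12,0,-7,-1],[27,0,-16,-2],[43,0,-25,-4],[59,0,-34,-6],[75,0,-43,-8],[91,0,-53,-10],[107,0,-63,-12],[122,0,-72,-13],[137,0,-81,-14],[150,0,-89,-14]]]'; python3 look.py b4 .452 -.238 .058 48.8; python3 pan.py|head -1
```

```text
clock: 7.7
tcp_pos: [0.4521, -0.2349, 0.0586]
orientation: [0.663, -0.662, 0.249, -0.248]
wrist_force: [0.8, 4.3, 3.2]
finger_gap: 0.0854
t=7.7 pos [ 0.4521 -0.2349  0.0586] jaw 48.9 F [0.8 4.3 3.2] gap 0.085 j1,j6 [-36.5   4.6]
ROW [ 1.9  0.6 -2.4] 0.1
knob px [388.7 218. ] area 74 world [ 0.5971 -0.1837  0.155 ]
```

View pics/b4.png

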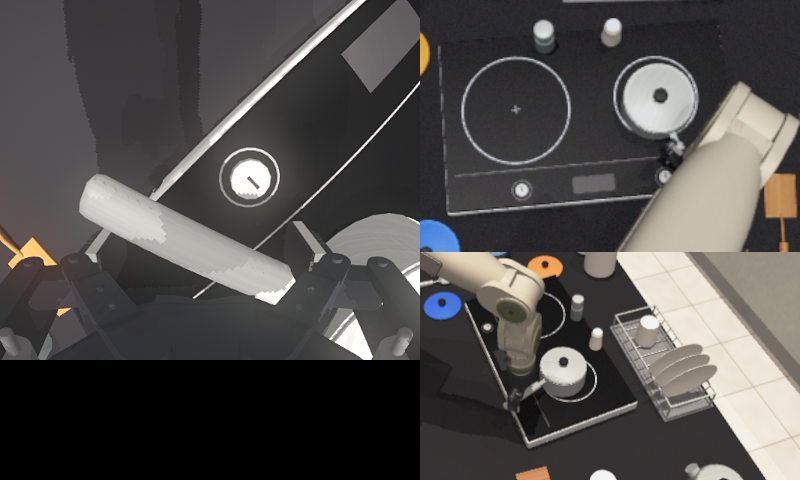

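```bash
python3 -m inch '[[[8,0,-4.5,-3],[17,0,-8.5,-6],[25.5,0,-12.4,-9],[38,0,-16,-13.5],[52,0,-18.5,-18],[66,0,-20,-23],[80,0,-20.4,-28],[93,0,-19.5,-32.5],[107,0,-18,-37],[107,0,-18,-37]]]'; python3 look.py b5 .628 -.349 .058 123; python3 pan.py|head -1
```

```text
clock: 8.85
tcp_pos: [0.5219, -0.3201, 0.0584]
orientation: [-0.706, 0.707, -0.026, 0.026]
wrist_force: [0.7, -0.3, -0.0]
finger_gap: 0.0851
t=8.8 pos [ 0.5219 -0.3201  0.0584] jaw 85.8 F [ 0.7 -0.3 -0. ] gap 0.085 j1,j6 [-39.  -34.8]
ROW [107.9   0.5 -21. ] -37.2
knob px [391.1 213.9] area 71 world [ 0.608  -0.1906  0.155 ]
```

View pics/b5.png

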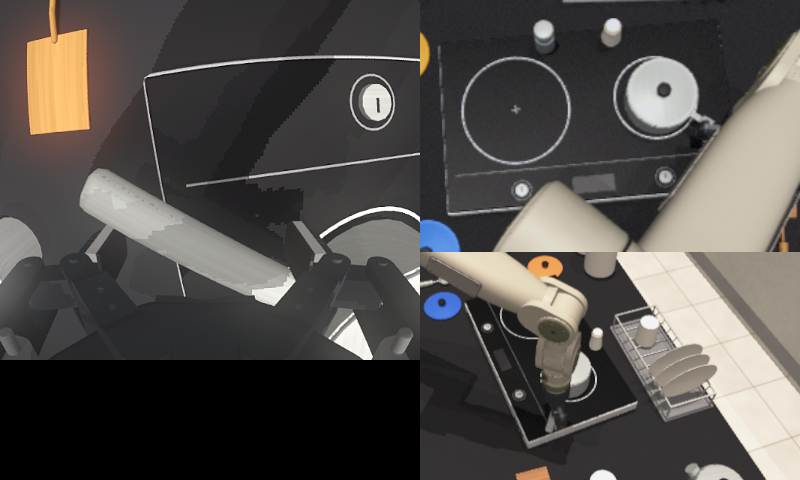

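```bash
python3 - <<'E'
from h import *
im=cv2.imread('pics/top0.png')
c=cv2.resize(im[190:300,470:560],None,fx=5,fy=5,interpolation=cv2.INTER_CUBIC); cv2.imwrite('pics/jars.png',c)
si=cv2.imread('pics/side0.png'); cv2.imwrite('pics/jars2.png',cv2.resize(si[360:470,320:440],None,fx=5,fy=5,interpolation=cv2.INTER_CUBIC))
E
```

```text
(no output)
```

View pics/jars.png

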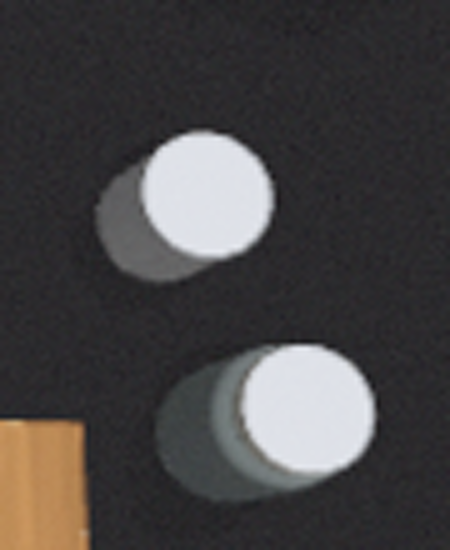

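View pics/jars2.png

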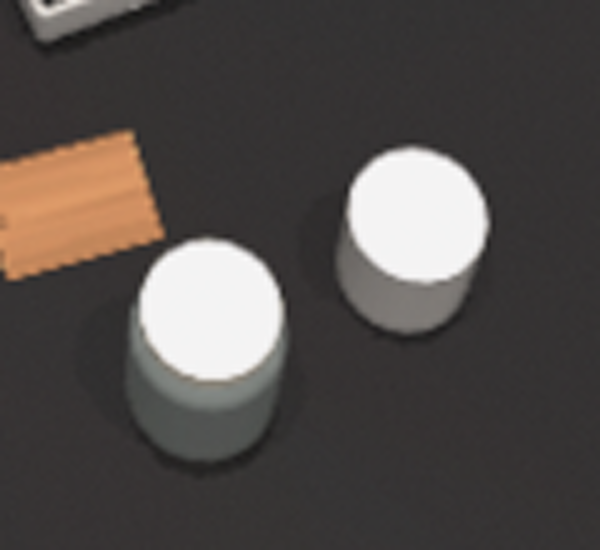

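```bash
python3 - <<'E'
from h import *
print('tin',plane('top',470+208/5,190+195/5,.075),plane('side',320+418/5,360+214/5,.075))
print('sugar',plane('top',470+309/5,190+409/5,.115),plane('side',320+211/5,360+308/5,.115))
E
```

```text
tin [ 0.57710117 -0.53909912  0.075     ] [ 0.57832637 -0.54021609  0.075     ]
sugar [ 0.44983438 -0.56420437  0.115     ] [ 0.45065912 -0.56501307  0.115     ]
```

```bash
python3 -m inch '[[[13,0,-5.5,-4.5],[27,0,-11,-9],[41,0,-15,-13.5],[54.4,0,-18,-18],[65,0,-19.5,-21.5],[75,0,-20.3,-25],[85.6,0,-20.8,-28.5],[93,0,-20.8,-31],[98,0,-20.8,-33],[98,0,-20.8,-33]]]'; python3 look.py b6 .628 -.349 .058 123; python3 pan.py|head -1
```

```text
clock: 10.0
tcp_pos: [0.6169, -0.347, 0.0585]
orientation: [0.685, -0.685, -0.175, 0.176]
wrist_force: [-0.3, -1.0, 0.4]
finger_gap: 0.0846
t=10.0 pos [ 0.6169 -0.347   0.0585] jaw 118.8 F [-0.3 -1.   0.4] gap 0.085 j1,j6 [-35.8 -64.6]
ROW [ 8.8  0.5 -7.1] -4.2
knob px [390.9 209.3] area 72 world [ 0.6207 -0.1908  0.155 ]
```

View pics/b6.png

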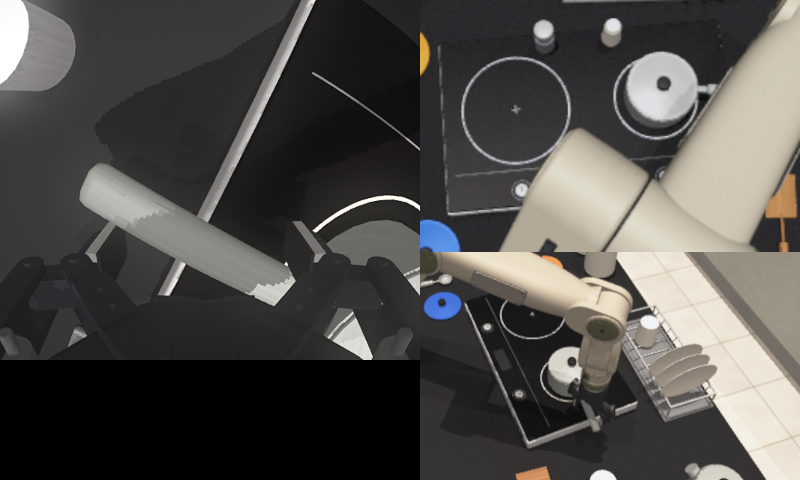

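```bash
python3 -m inch '[[[0,0,0,-4],[0,0,0,-7],[0,0,0,-7],[0,-15,0,-7],[0,-40,0,-7],[0,-85,0,-7],[0,-130,0,-7],[0,-150,0,-7],[0,-150,0,-7]]]'; python3 -m inch '[[[-3,0,40,5],[-7,0,85,13],[-11,0,130,21],[-15,0,175,29],[-19,0,220,37],[-22,0,265,45],[-25,0,310,53],[-29,0,345,61],[-29,0,355,65],[-29,0,355,65]]]'; python3 look.py b7 .42 -.05 .2 90; python3 pan.py|head -1; python3 - <<'E'
from h import *
a=cv2.resize(cv2.imread('/tmp/t.png')[160:300,335:475],(480,480),interpolation=cv2.INTER_CUBIC)
cv2.imwrite('pics/b7t.png',a); 
cv2.imwrite('pics/b7s.png',cv2.resize(cv2.imread('/tmp/s.png')[220:370,290:460],None,fx=4,fy=4,interpolation=cv2.INTER_CUBIC))
E
```

```text
clock: 11.05
tcp_pos: [0.6187, -0.3488, 0.2139]
orientation: [-0.671, 0.675, 0.218, -0.215]
wrist_force: [0.7, 0.6, 0.2]
finger_gap: 0.085
clock: 12.05
tcp_pos: [0.3841, -0.0752, 0.208]
orientation: [0.684, -0.684, 0.179, -0.178]
wrist_force: [-0.3, -0.7, 1.1]
finger_gap: 0.085
t=12.1 pos [ 0.3841 -0.0752  0.208 ] jaw 60.8 F [-0.3 -0.7  1.1] gap 0.085 j1,j6 [-22.9   6.3]
ROW [19.1  7.9 39.5] -29.2
knob px [390.9 209.3] area 72 world [ 0.6207 -0.1908  0.155 ]
```

View pics/b7.png

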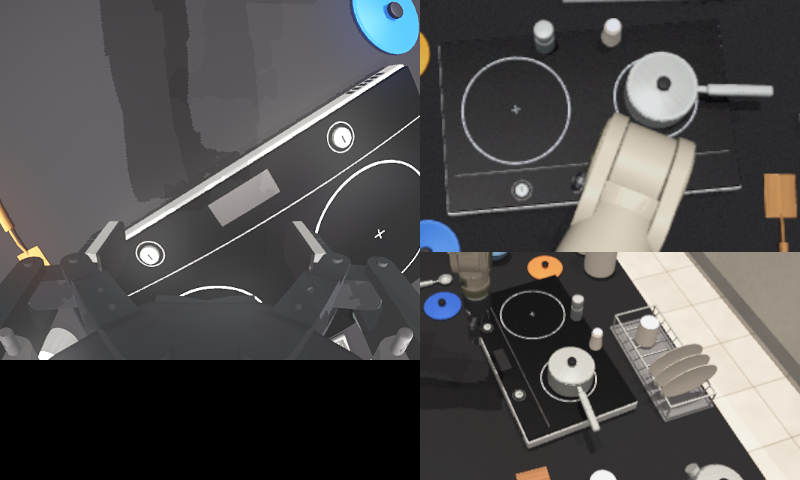

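View pics/b7t.png

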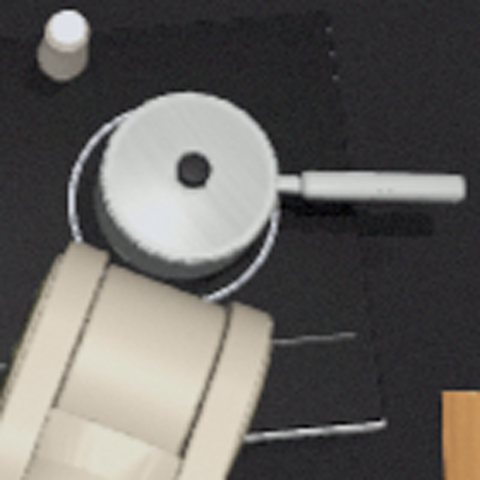

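View pics/b7s.png

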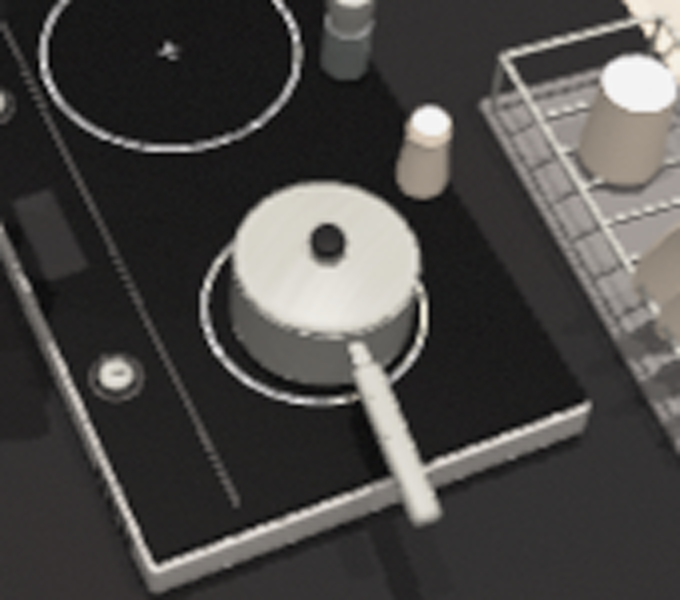

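```bash
python3 - <<'E'
from h import *
k=480/140
t=lambda a,b:(335+a/k,160+b/k); s=lambda a,b:(290+a/4,220+b/4)
P=[plane('top',*t(190.5,178),.133),plane('side',*s(326.5,262),.133),plane('top',*t(192,169),.153),plane('side',*s(328,241),.153)]
for p in P: print(p.round(4))
E=[plane('top',*t(464,188),.118),plane('side',*s(428,515),.116)]; print(E)
sm=[.6171,-.1897]; yh=np.array([-np.sin(np.radians(3.9)),np.cos(np.radians(3.9))])
# base bottom front point of the pan in side & lines
c=np.mean(P,0)[:2]; e=np.mean(E,0)[:2]; h=e-c
print('centre',c,'off',(c-sm)*1e3,'len',np.linalg.norm(h),'angle to -yh',np.degrees(np.arccos(-(h@yh)/np.linalg.norm(h))),np.degrees(np.arctan2(h[1],h[0])))
# measured ring edges in side picture vs base ellipse
for n,u,v in [('ring L',202,308),('ring R',428,306),('ring B',318,402)]: print(n,plane('side',*s(u,v),.06)[:2].round(4), np.linalg.norm(plane('side',*s(u,v),.06)[:2]-sm).round(4))
for n,u,v in [('base bottom',318,385),('base L',240,332),('base R',412,338)]: print(n,plane('side',*s(u,v),.06)[:2].round(4), np.linalg.norm(plane('side',*s(u,v),.06)[:2]-sm).round(4))
plan([.4535,-.2013,.2],60)
E
```

```text
[ 0.6194 -0.193   0.133 ]
[ 0.6201 -0.2003  0.133 ]
[ 0.6212 -0.1913  0.153 ]
[ 0.6217 -0.1959  0.153 ]
[array([ 0.60986226, -0.41255642,  0.118     ]), array([ 0.61259146, -0.40853508,  0.116     ])]
centre [ 0.62058012 -0.19515028] off [ 3.48012031 -5.45027824] len 0.21559845187215543 angle to -yh 6.386430712647492 -92.48643071264749
ring L [ 0.5362 -0.1632] 0.0851
ring R [ 0.7024 -0.2176] 0.0898
ring B [ 0.5901 -0.2705] 0.0852
base bottom [ 0.5956 -0.2567] 0.0704
base L [ 0.5565 -0.1934] 0.0607
base R [ 0.679  -0.2408] 0.0803
t=12.2 pos [ 0.3863 -0.0771  0.2083] jaw 60.8 F [ 0.6 -0.5 -0.6] gap 0.085 j1,j6 [-23.    6.2]
ROW [119.2   8.3 -75.7] 0.8
```

The pan stands about 6 mm off the ring's centre (top and side views agree) and its handle is about 6° off the hob's side direction. Both are inside the limits, so I'll leave it there. Next is the right key: close the fingers and hover over it.

```bash
python3 -m inch '[[[25,0,-16,0],[55,0,-35,0],[85,0,-55,0],[110,0,-70,0],[119,20,-76,0],[119,45,-76,0],[119,70,-76,0],[119,80,-76,0],[119,80,-76,0],[119,80,-76,0]]]' 0 20; python3 look.py c1 .4535 -.2013 .09 60; cp /tmp/w.png pics/c1w.png
```

```text
clock: 13.2
tcp_pos: [0.4532, -0.2016, 0.1291]
orientation: [-0.684, 0.684, -0.178, 0.178]
wrist_force: [-0.4, -0.5, 0.3]
finger_gap: -0.0002
t=13.2 pos [ 0.4532 -0.2016  0.1291] jaw 60.8 F [-0.4 -0.5  0.3] gap -0.000 j1,j6 [-33.3  -4.1]
ROW [ 0.1 39.1  0.4] 0.8
```

View pics/c1w.png

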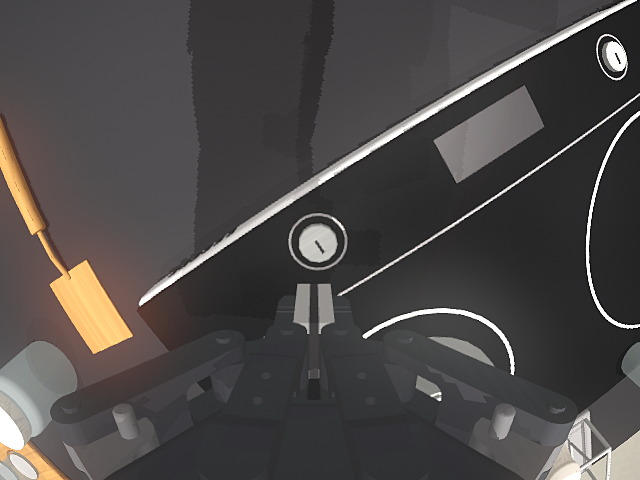

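View pics/c1.png

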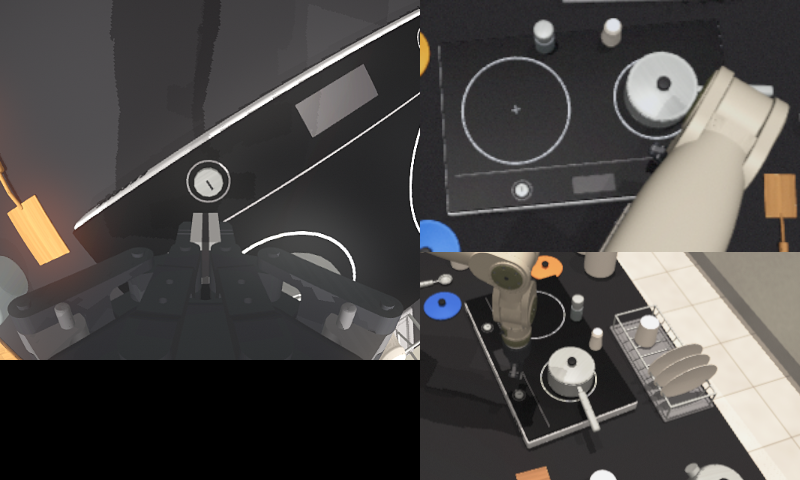

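```bash
python3 - <<'E'
from h import *
print(wplane(318.5,243,.066).round(4)); plan([.4535,-.2013,.085],60)
E
```

```text
[ 0.456  -0.1975  0.066 ]
t=13.3 pos [ 0.4537 -0.2016  0.13  ] jaw 60.8 F [0.  0.1 0.9] gap 0.000 j1,j6 [-33.2  -4. ]
ROW [-0.4 45.   0.2] 0.8
```

```bash
python3 -m inch '[[[0,15,2,0],[0,30,2,0],[0,42,2,0],[0,47,2,0],[0,51,2,0],[0,53,2,0],[0,53,2,0]]]'; python3 -m inch '[[[0,2,0,0],[0,4,0,0],[0,5,0,0],[0,5,0,0]]]'
```

```text
clock: 14.05
tcp_pos: [0.4539, -0.1994, 0.0758]
orientation: [-0.684, 0.684, -0.178, 0.178]
wrist_force: [0.9, 0.1, -0.2]
finger_gap: 0.0003
clock: 14.45
tcp_pos: [0.4536, -0.1992, 0.0705]
orientation: [0.684, -0.684, 0.178, -0.178]
wrist_force: [-0.7, 0.3, -0.4]
finger_gap: 0.0005
```

```bash
python3 -m inch '[[[0,1,0,0],[0,2,0,0],[0,3,0,0],[0,4,0,0],[0,5,0,0],[0,6,0,0],[0,6,0,0]]]'
```

```text
clock: 15.15
tcp_pos: [0.4536, -0.1992, 0.0645]
orientation: [0.684, -0.684, 0.178, -0.178]
wrist_force: [0.1, 0.3, -0.6]
finger_gap: -0.0002
```

```bash
python3 look.py c2; cp /tmp/w.png pics/c2w.png
```

```text
t=15.2 pos [ 0.4536 -0.1992  0.0645] jaw 60.8 F [ 0.1  0.3 -0.6] gap -0.000 j1,j6 [-33.   -3.8]
ROW [ 30.6 -35.5 245.3] 0
```

View pics/c2w.png

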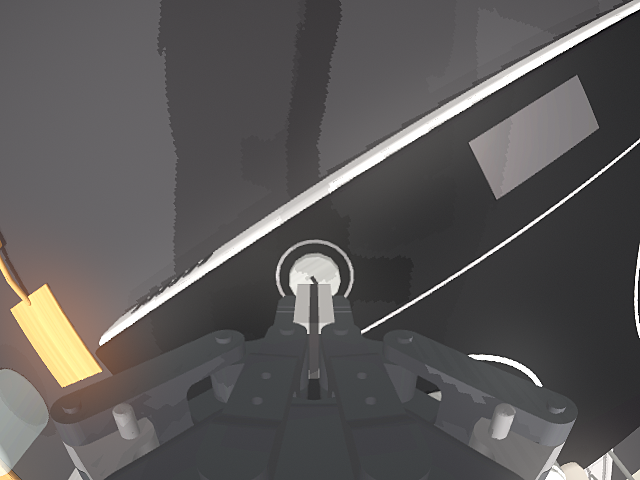

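```bash
python3 -m inch '[[[0,1,0,0],[0,2,0,0],[0,3,0,0],[0,4,0,0],[0,5,0,0],[0,6,0,0],[0,7,0,0],[0,8,0,0]]]';python3 -m inch '[[[0,1,0,0],[0,2,0,0],[0,3,0,0],[0,4,0,0],[0,5,0,0],[0,5,0,0]]]'
```

```text
clock: 16.1
tcp_pos: [0.4537, -0.1993, 0.0566]
orientation: [0.684, -0.684, 0.178, -0.178]
wrist_force: [-0.0, 0.4, -0.0]
finger_gap: -0.0002
clock: 16.7
tcp_pos: [0.4536, -0.1992, 0.0515]
orientation: [0.684, -0.684, 0.178, -0.178]
wrist_force: [-0.2, -0.4, 0.5]
finger_gap: -0.0003
```

```bash
python3 -m inch '[[[0,1,0,0],[0,2,0,0],[0,3,0,0],[0,4,0,0],[0,4,0,0]]]';python3 -m inch '[[[0,1,0,0],[0,2,0,0],[0,3,0,0],[0,3,0,0]]]'; python3 look.py c3; cp /tmp/w.png pics/c3w.png; python3 - <<'E'
from h import *
im=cv2.imread('/tmp/s.png'); u,v=proj('side',[.4536,-.1993,.066]).astype(int); x0,y0=u-60,v-70
c=cv2.resize(im[y0:y0+100,x0:x0+130],None,fx=6,fy=6,interpolation=cv2.INTER_CUBIC)
cv2.imwrite('pics/c3s.png',cv2.convertScaleAbs(c,alpha=2.5,beta=20))
E
```

```text
clock: 17.2
tcp_pos: [0.4536, -0.1992, 0.0475]
orientation: [0.684, -0.684, 0.178, -0.178]
wrist_force: [0.1, 0.1, -0.3]
finger_gap: 0.0
clock: 17.6
tcp_pos: [0.4536, -0.1992, 0.0445]
orientation: [0.684, -0.684, 0.178, -0.178]
wrist_force: [-0.2, 0.3, 0.8]
finger_gap: 0.0001
t=17.6 pos [ 0.4536 -0.1992  0.0445] jaw 60.8 F [-0.2  0.3  0.8] gap 0.000 j1,j6 [-33.   -3.8]
ROW [ 30.6 -55.5 245.3] 0
```

View pics/c3s.png

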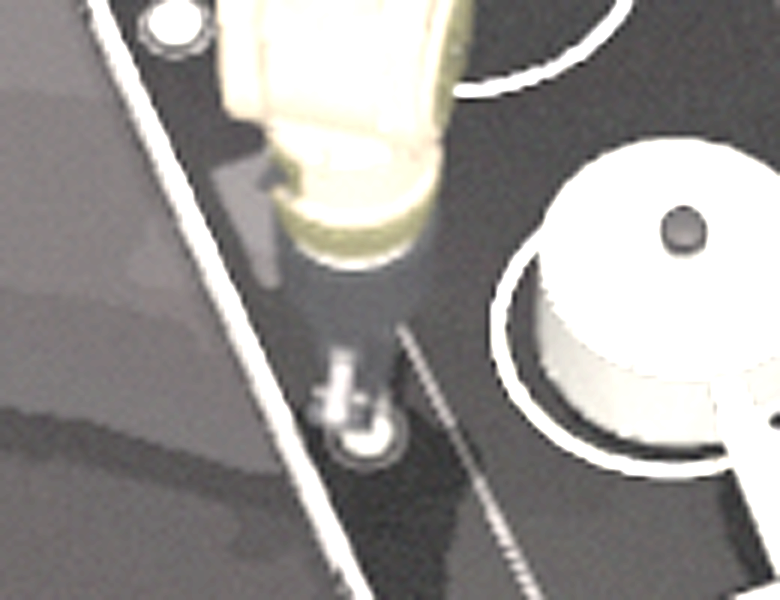

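View pics/c3w.png

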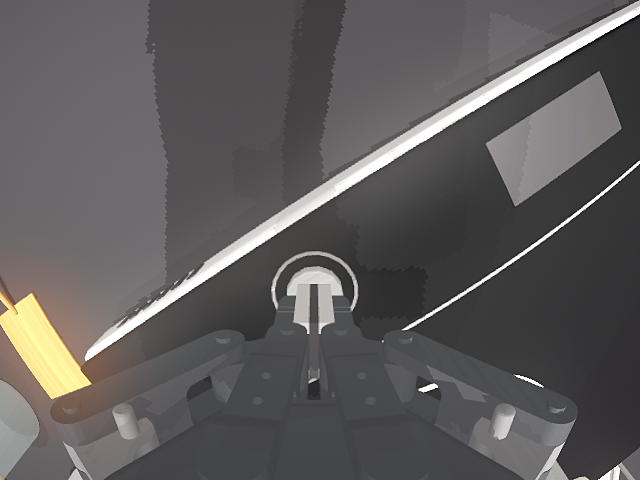

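```bash
python3 -m inch '[[[0,1,0,0],[0,2,0,0],[0,2,0,0]]]';python3 -m inch '[[[0,1,0,0],[0,2,0,0],[0,2,0,0]]]'
```

```text
clock: 18.05
tcp_pos: [0.4536, -0.1992, 0.0425]
orientation: [0.684, -0.684, 0.178, -0.178]
wrist_force: [-0.2, -0.6, 0.2]
finger_gap: -0.0002
clock: 18.35
tcp_pos: [0.4536, -0.1992, 0.0405]
orientation: [0.684, -0.684, 0.178, -0.178]
wrist_force: [-0.7, -0.5, 0.8]
finger_gap: -0.0002
```

```bash
python3 -m inch '[[[0,1,0,0],[0,2,0,0],[0,2,0,0]]]';python3 -m inch '[[[0,1,0,0],[0,2,0,0],[0,2,0,0]]]';python3 -m inch '[[[0,1,0,0],[0,1,0,0]]]'
```

```text
clock: 18.65
tcp_pos: [0.4536, -0.1992, 0.0385]
orientation: [0.684, -0.684, 0.178, -0.178]
wrist_force: [0.2, 0.6, 0.0]
finger_gap: -0.0004
clock: 18.95
tcp_pos: [0.4536, -0.1992, 0.0365]
orientation: [0.684, -0.684, 0.178, -0.178]
wrist_force: [-1.0, -0.6, -0.9]
finger_gap: 0.0001
clock: 19.15
tcp_pos: [0.4536, -0.1992, 0.0355]
orientation: [0.684, -0.684, 0.178, -0.178]
wrist_force: [-0.1, -0.2, 0.6]
finger_gap: 0.0002
```

```bash
python3 -m inch '[[[0,1,0,0],[0,2,0,0],[0,2,0,0]]]';python3 -m inch '[[[0,1,0,0],[0,1,0,0]]]';python3 -m inch '[[[0,1,0,0],[0,1,0,0]]]'
```

```text
clock: 19.45
tcp_pos: [0.4537, -0.1993, 0.0337]
orientation: [0.684, -0.684, 0.178, -0.178]
wrist_force: [-0.4, 0.6, 2.6]
finger_gap: 0.0
clock: 19.65
tcp_pos: [0.4538, -0.1993, 0.0327]
orientation: [0.684, -0.684, 0.178, -0.178]
wrist_force: [-0.4, 1.2, 3.2]
finger_gap: 0.0001
clock: 19.85
tcp_pos: [0.4538, -0.1993, 0.0317]
orientation: [0.684, -0.684, 0.178, -0.178]
wrist_force: [-0.8, -0.3, 3.8]
finger_gap: 0.0001
```

```bash
python3 -m inch '[[[0,1,0,0],[0,1.5,0,0],[0,1.5,0,0]]]'; python3 -m inch '[[[0,0,0,0]]]'
```

```text
clock: 20.15
tcp_pos: [0.4538, -0.1993, 0.0313]
orientation: [-0.684, 0.684, -0.178, 0.178]
wrist_force: [-3.9, 1.2, 12.9]
finger_gap: 0.0001
clock: 20.25
tcp_pos: [0.4538, -0.1993, 0.0313]
orientation: [-0.684, 0.684, -0.178, 0.178]
wrist_force: [-3.1, 2.4, 12.3]
finger_gap: -0.0
```

The key reached its stop: force rose through about 3.8 N and then to 12 N. Now I'll lift straight up, retreat and check.

```bash
python3 -m inch '[[[0,-3,0,0],[0,-10,0,0],[0,-30,0,0],[0,-70,0,0],[0,-110,0,0],[0,-150,0,0],[0,-170,0,0],[0,-170,0,0]]]'; python3 -m inch '[[[-40,0,20,0],[-80,0,45,0],[-110,0,80,0],[-120,0,120,0],[-120,0,160,0],[-120,0,190,0],[-120,0,200,0],[-120,0,200,0]]]'; python3 look.py d1; python3 pan.py|head -1;  python3 - <<'E'
from h import *
cv2.imwrite('pics/d1t.png',cv2.resize(cv2.imread('/tmp/t.png')[160:300,335:475],(480,480),interpolation=cv2.INTER_CUBIC))
for a,b in (('/tmp/t.png','pics/top0.png'),('/tmp/s.png','pics/side0.png')):
    d=cv2.absdiff(cv2.imread(a),cv2.imread(b)).max(2)>60; n,l,st,c=cv2.connectedComponentsWithStats(d.astype(np.uint8)); print([tuple(x) for x in st[1:] if x[4]>15])
E
```

```text
clock: 21.05
tcp_pos: [0.4556, -0.2005, 0.2037]
orientation: [-0.684, 0.685, -0.176, 0.18]
wrist_force: [0.5, -0.1, -0.6]
finger_gap: 0.0001
clock: 21.85
tcp_pos: [0.4462, 0.0347, 0.199]
orientation: [-0.684, 0.685, -0.178, 0.177]
wrist_force: [0.0, -1.3, -0.2]
finger_gap: 0.0001
t=21.9 pos [0.4462 0.0347 0.199 ] jaw 60.9 F [ 0.  -1.3 -0.2] gap 0.000 j1,j6 [-5.8 23.2]
ROW [151.4  98.7  44.5] 0
knob px [390.9 209.3] area 72 world [ 0.6207 -0.1908  0.155 ]
[(np.int32(364), np.int32(187), np.int32(107), np.int32(51), np.int32(2297)), (np.int32(266), np.int32(199), np.int32(15), np.int32(9), np.int32(74)), (np.int32(222), np.int32(203), np.int32(112), np.int32(277), np.int32(17574)), (np.int32(255), np.int32(205), np.int32(30), np.int32(95), np.int32(682)), (np.int32(254), np.int32(209), np.int32(12), np.int32(38), np.int32(243)), (np.int32(326), np.int32(276), np.int32(8), np.int32(12), np.int32(61)), (np.int32(225), np.int32(348), np.int32(16), np.int32(90), np.int32(203)), (np.int32(29), np.int32(396), np.int32(12), np.int32(5), np.int32(17)), (np.int32(9), np.int32(398), np.int32(22)
[... 1775 characters left out ...]
np.int32(32), np.int32(429)), (np.int32(348), np.int32(265), np.int32(47), np.int32(53), np.int32(1791)), (np.int32(120), np.int32(271), np.int32(30), np.int32(11), np.int32(140)), (np.int32(118), np.int32(280), np.int32(34), np.int32(27), np.int32(175)), (np.int32(183), np.int32(284), np.int32(15), np.int32(19), np.int32(112)), (np.int32(128), np.int32(313), np.int32(5), np.int32(17), np.int32(66)), (np.int32(182), np.int32(317), np.int32(14), np.int32(11), np.int32(60)), (np.int32(381), np.int32(317), np.int32(14), np.int32(22), np.int32(169)), (np.int32(143), np.int32(332), np.int32(35), np.int32(10), np.int32(186)), (np.int32(391), np.int32(339), np.int32(9), np.int32(12), np.int32(81))]
```

View pics/d1.png

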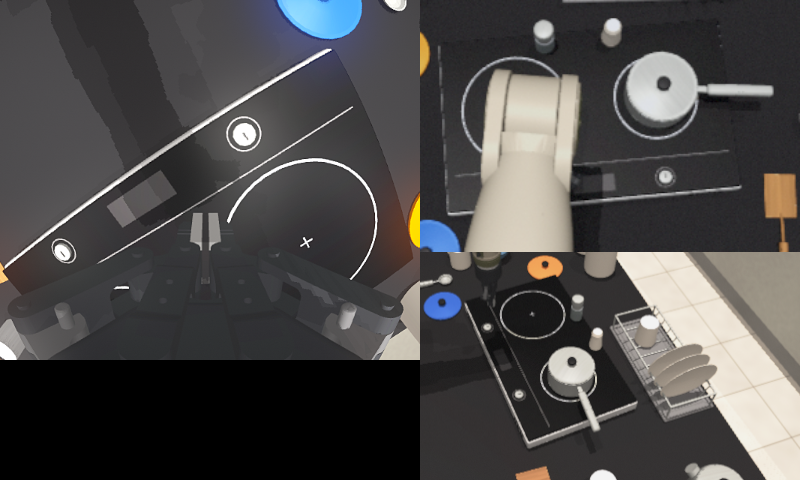

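View pics/d1t.png

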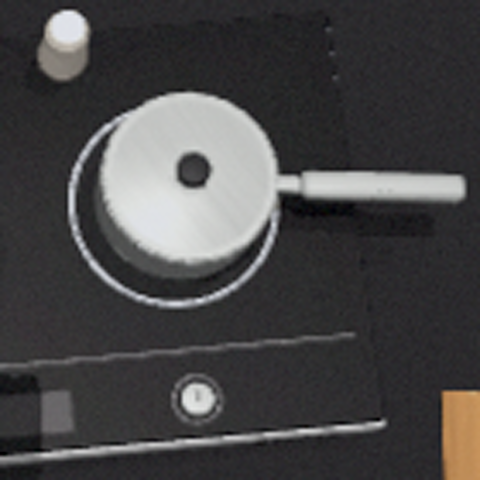

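```bash
python3 - <<'E'
from h import *
k=480/140
t=lambda a,b:plane('top',335+a/k,160+b/k,.06)[:2]
print('ring front',t(176,305),'base front',t(165,278),t(172,278),'ring left',t(72,203),'base left low',t(101,222),'cross0',plane('top',385.3,219.7,.06)[:2])
g=cv2.imread('/tmp/t.png')[160:300,335:475]; g=cv2.cvtColor(cv2.resize(g,(480,480),interpolation=cv2.INTER_CUBIC),cv2.COLOR_BGR2GRAY)
print(g[255:315:3,170]); print(g[215,60:130:4])
E
```

```text
ring front [ 0.53133234 -0.18698782] base front [ 0.5542001  -0.17906072] [ 0.55406128 -0.18483249] ring left [ 0.61978552 -0.10478297] base left low [ 0.60294411 -0.12825051] cross0 [ 0.61631317 -0.18832427]
[204 189 137  87  75  80  79  73  43  36  41  42  38  35  51 114 206 151
  64  40]
[ 47  43 105 173  99  42  34  43  38  58  76  80  94 165 194 213 220 225]
```

```bash
python3 - <<'E'
from workcell import env
s=env.get_state(); print(s['clock'],s['wrist_force']); print(env.hand_in())
E
```

```text
22.0 [-0.06111097 -0.29457841  0.076026  ]
the job is handed in; nothing more can be done
None
```

I pushed the pan onto the small ring, turned its handle out to the right, pressed only the right button, and handed in at about 22 s. I pushed it by the handle alone, with the open fingers on either side and no gripping. The lid was not touched.

**Pan position:** My last views put it about 7 mm off the ring's centre. Individual readings ran from about 4 to 11 mm, against a limit of 15 mm. The base-edge readings came out larger than the knob and lid ones, so the exact offset is uncertain. I judged it inside the limit and did not nudge it further.

**Handle:** It is about 6° from parallel to the front edge, against a limit of 17°, and points away from the large ring. The lid looked seated.

**Button:** The force built up in line with its spring to 3.8 N, then jumped to 12 N as the key hit its stop. I pressed it after the pan was in place. Afterwards the arm hung clear at 0.20 m with about zero force. I did not measure whether the button came back up.

**Bystanders:** Nothing stood out as moved in the final top and side pictures, but the arm hid some of the left side in the top view. The automatic before/after comparison was swamped by the arm, so that is by eye.

**What went wrong:** My first push passed over the handle without touching it. The fingertips turned out to sit well behind the reported tool point, about 40–50 mm with the fingers open and 31–32 mm closed. The task's figures had suggested 13 mm and 0. I worked around this by going lower and watching the force.

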